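Put the cabin's hand torches on charge

TASK

Get the hand torches on the lazy Susan ready for tonight: lift the loose diffuser cap off every torch that wears one and set it, open side down, in the middle of a compartment of its own in the cap tray, and stand all the torches bare and upright each on a charging spot of its own on the dock, well centred. When they are all in place, press the dock's start button fully down, and leave everything else on the shelf where it is.

Things in the scene. Friction and masses are not known exactly. Their poses are not given: they have to be found in the camera images.
- torch_A: metal hand torch standing upright on its flat tail on the lazy Susan, lens up, 170 mm tall, about 0.26 kg: tail 44 mm diameter to 32 mm up, barrel 36 mm to 122 mm, smooth cylindrical head 54 mm diameter from 130 to 170 mm up. Origin: centre of its foot; z runs up to the lens. Its yaw does not matter. All four torches torch_A..D are present; some wear a cap, some are bare.
- cap_A: loose frosted white diffuser cap of torch_A: a cup, open side down, 64 mm diameter, 46 mm tall; upper 26 mm solid, below it a skirt 20 mm deep, 58 mm inside, that slips loosely over the head; 35 g. Origin: centre of its open lower rim (150 mm above the torch's foot while on, the lens touching the solid part); z points to its closed top. Two or three of the four caps are present.
- torch_B: another such torch, the same as torch_A in every way.
- cap_B: the diffuser cap of torch_B, the same as cap_A in every way; it may go in any compartment.
- torch_C: another such torch, the same as torch_A in every way.
- cap_C: the diffuser cap of torch_C, the same as cap_A in every way; it may go in any compartment.
- torch_D: another such torch, the same as torch_A in every way.
- cap_D: the diffuser cap of torch_D, the same as cap_A in every way; it may go in any compartment.
- susan: foot of the lazy Susan, a larch disc 290 mm in diameter that turns freely at the slightest push about the vertical axis through this point, torches and all. Origin: on the axis at the table; the disc's top is 30 mm above. The torches start about 95 mm from the axis, at least 120 mm from one another, between them the wax tin.
- wax_tin: low round wax tin, 72 mm in diameter, 26 mm tall, loose on the middle of the lazy Susan's disc, to stay there. Origin: centre of its underside.
- dock: charging dock, a fixed flat grey housing 210 x 210 mm, 30 mm high, flat on top, with four round charging spots, and a tongue 80 mm wide to its -x side that carries the start button. Origin: centre of its underside; x and y parallel to its sides. Dock and cap tray stand to the left and right of the lazy Susan; which is where varies.
- pad0 (a point): centre of a charging spot, a dark disc 62 mm in diameter with a thin steel rim and a brass dot in the middle, flush with the dock's top (at dock x +50, y +50 mm, 30 mm up). A torch stands upright on it.
- pad1 (a point): centre of a charging spot, a dark disc 62 mm in diameter with a thin steel rim and a brass dot in the middle, flush with the dock's top (at dock x +50, y -50 mm, 30 mm up). A torch stands upright on it.
- pad2 (a point): centre of a charging spot, a dark disc 62 mm in diameter with a thin steel rim and a brass dot in the middle, flush with the dock's top (at dock x -50, y +50 mm, 30 mm up). A torch stands upright on it.
- pad3 (a point): centre of a charging spot, a dark disc 62 mm in diameter with a thin steel rim and a brass dot in the middle, flush with the dock's top (at dock x -50, y -50 mm, 30 mm up). A torch stands upright on it.
- start_top (a point): top of the dock's start button when not pressed: a round white spring push button 30 mm in diameter in a black housing, on the dock's tongue at dock x -130, y 0 mm, 94 mm from the nearest spots. It is pressed straight down; travel 6 mm, about 5 N at full travel, and springs back.
- start (a joint): travel of the start button, 0 = out, 0.006 = fully pressed (m). It counts as pressed beyond 0.004.
- cap_tray: low larch tray, loose, 0.9 kg, 202 x 202 mm, divided in 2 x 2 square compartments (92 mm clear, 98 mm apart centre to centre). Floor 8 mm thick, lips and dividers 6 mm thick and 16 mm high over the table, so 8 mm over the floor. Origin: centre of its underside; x and y parallel to its sides, so the compartments' centres lie at tray x +-49, y +-49 mm, their floor 8 mm up.
- dispenser: push dispenser, pale ceramic, 72 mm diameter, 172 mm tall; a bystander, to be left alone. Origin: centre of its underside.
- headlamp_case: blue plastic headlamp case, 77 x 117 x 53 mm; a bystander, to be left alone. Origin: centre of its underside.
- shoehorn: steel shoehorn lying flat, about 210 mm long; a bystander, to be left alone. Origin: centre of its underside.
- clothes_peg: wooden clothes peg lying flat, 80 x 17 x 12 mm; a bystander, to be left alone. Origin: centre of its underside.
- tumbler: clear glass tumbler, 72 mm across, 95 mm tall; a bystander, to be left alone. Origin: centre of its underside.
Things that resemble listed ones, but are neither listed nor needed, are in the scene too. Leave any yellow look-alike of the torch_D alone.

How it is judged:
By the outcome, as a careful person would: the job done as asked, in the order asked, and still so for the second after the job is handed in, with the robot touching nothing.
Of cap_A, cap_B, cap_C, cap_D only 2 to 3 are there at a start; the rules pass over those that are not, and their reading is None.
At some moment in a run one of cap_tray may be knocked a few centimetres aside while the robot is not near it.
It also fails if it takes over 210 s, if anything falls off the work surface, if the arm or the gripper's body presses on something with over 40 N, if the wrist force passes 120 N, or if a joint passes its speed limit or range.

ROBOT

A 6-joint arm with a two-finger parallel gripper is mounted at the origin on the work surface. World frame = base frame: x ahead of the robot, y to its left, z up, the work surface at z = 0. Lengths are in mm, angles in degrees, forces in N, time in s.
With the tool pointing down it reaches from about 350 to 850 mm from the base axis. Payload 8.1 kg.
Tool frame: the origin (TCP) lies midway between the tips of the shut fingers; the grasp point (between the pads) lies 19 mm behind it (r.pinch_z is the distance from the TCP to the grasp point, in mm); z points along the fingers, y is the line along which they close (so a half turn about z gives the same grasp; the last joint's range is limited). The gripper opens to 85 mm and grips with 20 to 120 N. Pads are 22 mm wide; open, the fingers measure 114 mm over their backs; the gripper's body (76 mm by 85 mm) begins 54 mm behind the grasp point. The pads swing forward as they close: fully open they stand 13 mm farther back than shut.
Start: joints at [59.851, 7.471, 85.268, -0, 87.261, -4.893], TCP at [255.978, 542.661, 231.292] pointing down, gripper open.
Joint ranges: [-169.43, 169.43], [-51.17, 129.36], [1.28, 143.12], [-76.62, 256.62], [0, 156.53], [-152.29, 152.29]. Speed limits (degrees/s): [136.94, 136.94, 159.86, 180, 180, 180].

INTERFACE

Orientations are given as [roll, pitch, yaw] about the fixed x, y, z axes, in that order (R = Rz(yaw) Ry(pitch) Rx(roll)).
In Python, from bench import r gives the robot as it stands.
- The arm moves only by the shell command python3 -m jog 'ROWS' [OPENING] [FORCE]. ROWS is JSON, one flat list of numbers, 6 for each row, row after row: the shift along the tool's x, y, z in m, then the turn, a rotation vector about the tool's x, y, z in rad. A call has 1 to 8 rows; each row is the pose to reach, as a shift and turn from the pose commanded when the call began, along the tool's axes at that moment; what a row does not reach only later rows make up. A row lasts 1/8 s, in which the tool goes at most 62.5 mm and 10.7 degrees, less where a joint would pass 70% of its speed; a pose out of reach is approached as far as the arm can. A call with a gripper value outside its range is refused whole. OPENING is the opening, from -1 (shut) to 1 (fully open), set as the call begins (- or left out, the last holds). The fingers move at their own pace and stop on an object; FORCE is the grip in N (left out, the last holds). Time passes only in rows, so rows that repeat a pose let the fingers close. It gives the time, the measured TCP pose, the force, the opening and the grip force at its end, in the units of the state.
- r.sense(): the state, without advancing time (a new reading comes with each control period).
- r.snapshot(name): name is "scene" or "top" or "wrist"; returns a dict with "pixels" (384x512x3 uint8, red, green, blue), "range_z" (384x512 float32, mm along the optical axis (not along the pixel's ray), 0 where there is no reading), "K" (3x3 intrinsics, pixels), "rvec" (rotation vector, rad) and "tvec" (3), from world to camera coordinates, as OpenCV has them. Camera axes: x right, y down, z forward; pixel columns grow to the right and rows downward; lengths in mm; the calibration is good to about 2 mm. A picture is of the moment at which its call begins.
- r.hand_in(): hands the job in; it is judged then, once.
Trained networks look in a picture, given as the dict that the camera call returned (one of the last four; its "shot" number tells which), for a name from the list of things; names that differ only in an ending like _2 or _b are one class to them, and where a whole thing is asked for, a point or a joint stands for the part that bears it (a point fixed in the world has none). Each returns a list of dicts, best first, with "score" (0 to 1); they miss things now and then, are a little off and sometimes report something else, mostly with a low value. They report only what shows in the picture. A call takes as long as a camera call. They do not tell look-alikes from the thing itself.
- r.look_for(picture, target): "bbox" ([left, top, right, bottom] in pixels, round what is visible of it).
- r.outline_of(picture, target): "region" (384x512 bool, what is visible of it) and "bbox" ([left, top, right, bottom] in pixels, round what is visible of it).
The state is a dict: "time": time; "joint_pos": joint angles; "qd": joint speeds; "joint_efforts": joint torques, N m; "tool_pos": TCP position; "tcp_rot": TCP orientation; "ft_force": force on the tool from outside, world axes, zero at the start; "wrist_torque": the same for the moment, N m; "finger_gap": finger opening in mm; "grip_force": force on a finger pad.
Only numpy, scipy, OpenCV 4.12 (cv2) and the standard library are available. Lean on these libraries where they do the work, as an engineer would, in place of code of your own. Each camera call takes 0.05 s, during which the arm holds its last target. There are 200 camera calls.

## Working session

There is one attempt and no reset: what is moved stays moved. The work goes in short steps, Python scripts to look and compute and a shell command to move; the robot and the scene stay as the last step left them, time stands still between calls to the robot, and variables do not carry over. Pictures are saved under pics/ and viewed, at most 14 in all, crops included, and the job is handed in when it is done.

```bash
ls; mkdir -p pics
cat > h.py <<'E'
import numpy as np,cv2
from bench import r
def cam(p):
    R=cv2.Rodrigues(np.array(p["rvec"],float))[0];return R,np.array(p["tvec"],float).reshape(3),np.array(p["K"],float)
def cloud(p):
    R,t,K=cam(p);z=p["range_z"].astype(float);v,u=np.mgrid[0:z.shape[0],0:z.shape[1]]
    c=np.stack([(u-K[0,2])*z/K[0,0],(v-K[1,2])*z/K[1,1],z],-1)
    w=(c-t)@R; w[z<=0]=np.nan
    return w
def save(p,n): cv2.imwrite("pics/"+n,cv2.cvtColor(p["pixels"],cv2.COLOR_RGB2BGR))
E
python3 - <<'E'
from h import *
s=r.sense();print(s)
for n in("scene","top"):
    p=r.snapshot(n);save(p,n+"0.png");R,t,K=cam(p);print(n,-R.T@t)
    w=cloud(p)
    for k in("torch_A","cap_A","susan","dock","cap_tray","start_top","wax_tin","dispenser","headlamp_case","tumbler"):
        for d in r.outline_of(p,k)[:6]:
            q=w[d["region"]];print(k,round(d["score"],2),d["bbox"],np.nanmedian(q,0).round(),np.nanpercentile(q[:,2],[5,95]).round())
E
```

```text
pics
{'time': 0.0, 'joint_pos': array([ 5.98510621e+01,  7.51617150e+00,  8.53298437e+01, -1.58273702e-03,
        8.72590746e+01, -4.89091823e+00]), 'qd': array([-0.0334078 ,  0.04150219,  0.01889567,  0.0292318 ,  0.03305351,
        0.00089063]), 'joint_efforts': array([ 7.02784764e-04, -5.69402289e+01, -5.00547945e+01, -3.10930436e-04,
        1.50271249e-02,  1.79793460e-05]), 'tool_pos': array([255.71359539, 542.18330867, 230.22791011]), 'tcp_rot': array([-1.79895158e+02, -7.38481507e-03,  1.54742051e+02]), 'ft_force': array([0.85713785, 0.01804651, 0.18828923]), 'wrist_torque': array([ 0.00101918, -0.01719132,  0.03070223]), 'grip_force': 0.0, 'finger_gap': 85.3923804870432}
scene [1473.74618527 -258.52235965  760.46671295]
torch_A 0.77 [257.7, 158.9, 267.3, 197.9] [499.  40. 107.] [ 41. 173.]
torch_A 0.38 [218.6, 168.8, 234.9, 211.8] [519. -86. 112.] [ 42. 173.]
cap_A 0.56 [252.5, 139.3, 274.2, 160.9] [503.  41. 216.] [183. 228.]
susan 0.69 [210.3, 188.6, 301.9, 246.3] [605.   2.  31.] [23. 34.]
dock 0.61 [310.7, 163.2, 388.1, 236.2] [548. 328.  31.] [11. 34.]
dock 0.61 [249.
[... 1243 characters left out ...]
 [101.6, 154.1, 184.2, 286.4] [518. 336.  29.] [21. 35.]
dock 0.63 [124.8, 263.6, 134.8, 275.2] [404. 353.  50.] [39. 55.]
cap_tray 0.86 [341.9, 188.3, 418.0, 268.2] [ 509. -347.    8.] [ 2. 17.]
wax_tin 0.93 [247.3, 201.0, 274.1, 227.0] [550.  -9.  55.] [45. 60.]
dispenser 0.82 [296.9, 124.9, 325.0, 158.6] [ 737. -146.  123.] [ 31. 171.]
dispenser 0.17 [340.0, 188.8, 421.2, 268.5] [ 510. -347.    8.] [ 2. 17.]
headlamp_case 0.73 [186.8, 273.1, 233.0, 304.9] [341. 131.  52.] [44. 57.]
headlamp_case 0.35 [99.6, 152.4, 188.2, 287.4] [518. 336.  29.] [21. 35.]
tumbler 0.73 [233.6, 106.8, 245.6, 170.6] [760.  53.   4.] [-1.  9.]
tumbler 0.6 [151.2, 132.2, 178.4, 162.6] [750. 268.  48.] [ 1. 95.]
```

View images.

View pics/scene0.png

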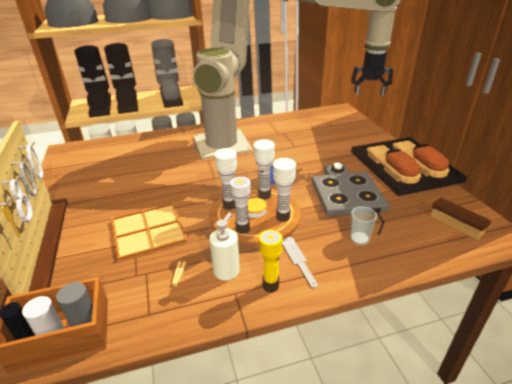

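View pics/top0.png

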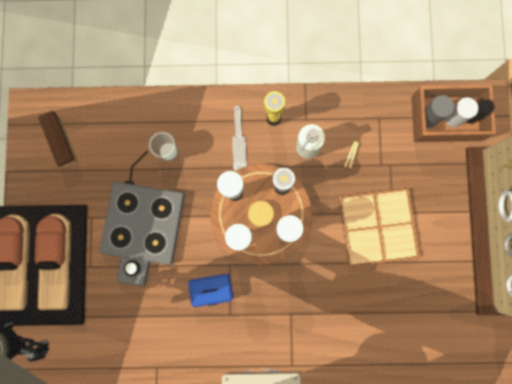

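```bash
cat >> h.py <<'E'
def ray(p,uv,z):
    R,t,K=cam(p);c=-R.T@t
    d=(np.linalg.inv(K)@np.array([uv[0],uv[1],1.]))@R
    return c+d*(z-c[2])/d[2]
def circ(q,rad=None):
    from scipy.optimize import least_squares
    # min enclosing circle on trimmed points
    c,R=cv2.minEnclosingCircle(q[:,:2].astype(np.float32));return np.array(c).round(1),round(R,1)
def blobs(p,zlo,zhi,x=(350,900),y=(-450,450),mina=30):
    w=cloud(p);m=(w[...,2]>zlo)&(w[...,2]<zhi)&(w[...,0]>x[0])&(w[...,0]<x[1])&(w[...,1]>y[0])&(w[...,1]<y[1])
    n,l=cv2.connectedComponents(m.astype(np.uint8),connectivity=4);o=[]
    for i in range(1,n):
        a=l==i
        if a.sum()>=mina: o.append((a,w[a]))
    return o
def maskfit(p,a,z):
    # outline of mask projected to plane z
    c=cv2.findContours(a.astype(np.uint8),cv2.RETR_EXTERNAL,cv2.CHAIN_APPROX_NONE)[0];c=max(c,key=len)[:,0]
    return np.array([ray(p,uv,z)[:2] for uv in c])
def rect(q):
    c,s,a=cv2.minAreaRect(q.astype(np.float32));return np.array(c).round(1),np.array(s).round(1),round(a,1)
def ell(p,a,z):
    q=maskfit(p,a,z).astype(np.float32);e=cv2.fitEllipse(q);return np.array(e[0]).round(1),np.array(e[1]).round(1)
E
python3 - <<'E'
from h import *
print(r.pinch_z)
p=r.snapshot("top");print(p["K"])
for zl,zh in((214,240),(190,210)):
    for a,q in blobs(p,zl,zh,y=(-200,200)): print("blob",zl,a.sum(),q[:,:3].mean(0).round(1),ell(p,a,np.median(q[:,2])))
for k in("dock","cap_tray","susan","wax_tin"):
    d=r.outline_of(p,k)[0]
    z={"dock":30,"cap_tray":16,"susan":30,"wax_tin":56}[k]
    q=maskfit(p,d["region"],z);print(k,rect(q),ell(p,d["region"],z))
# dock by depth
w=cloud(p);m=(w[...,2]>24)&(w[...,2]<37)&(w[...,1]>200)&(w[...,1]<480)&(w[...,0]>380)
n,l,st,ce=cv2.connectedComponentsWithStats(m.astype(np.uint8));i=1+st[1:,4].argmax();a=l==i
a2=cv2.morphologyEx(a.astype(np.uint8),cv2.MORPH_OPEN,np.ones((41,41)));print("dock",rect(maskfit(p,a2,30)))
img=p["pixels"].astype(int)
b=(img[...,0]-img[...,2]>60)&(a|m);n,l,st,ce=cv2.connectedComponentsWithStats(b.astype(np.uint8))
for i in range(1,n):
    if st[i,4]<40: print("brass",ce[i].round(1),st[i,4],ray(p,ce[i],30).round(1))
m=(w[...,2]>40)&(w[...,2]<60)&(w[...,1]>300)&(w[...,1]<400)&(w[...,0]>350)&(w[...,0]<460)
print("button",m.sum(),np.nanmean(w[m],0),np.nanmax(w[m][:,2]))
b=m&(img.min(-1)>170);print("white",b.sum(),w[b].mean(0))
p=r.snapshot("wrist");save(p,"w0.png");R,t,K=cam(p);print(K,-R.T@t,R)
E
```

```text
18.700000000000003
[[494.61566728   0.         262.02218689]
 [  0.         494.61566728 197.15814862]
 [  0.           0.           1.        ]]
blob 214 515 [610.4  63.3 224.5] (array([610.3,  63.2]), array([60.9, 62.4]))
blob 214 525 [498.5 -81.7 225. ] (array([498.5, -81.8]), array([60.8, 61.3]))
blob 214 527 [479.7  44.3 224.7] (array([479.9,  44.3]), array([60.8, 61.6]))
blob 190 355 [625.8 -70.5 199.5] (array([625.8, -70.4]), array([51.5, 52. ]))
dock (array([545.4, 325.7]), array([212.1, 378. ]), 80.1) (array([532. , 329.6]), array([219.3, 334. ]))
cap_tray (array([ 510.6, -346.6]), array([201.9, 206.3]), 6.0) (array([ 511. , -346.3]), array([232.2, 237.5]))
susan (array([547.8, -11.5]), array([273.9, 281.6]), 46.0) (array([541.9, -11.3]), array([268.5, 274.5]))
wax_tin (array([551.9,  -8.4]), array([64.3, 67.3]), 89.1) (array([550.8,  -8.8]), array([65.2, 66.3]))Traceback (most recent call last):
  File "<stdin>", line 13, in <module>
  File "h.py", line 28, in maskfit
    c=cv2.findContours(a.astype(np.uint8),cv2.RETR_EXTERNAL,cv2.CHAIN_APPROX_NONE)[0];c=max(c,key=len)[:,0]
                                                                                        ~~~^^^^^^^^^^^
ValueError: max() iterable argument is empty
```

Run:
```python
from h import *
p=r.snapshot("top")
w=cloud(p);m=(w[...,2]>22)&(w[...,2]<38)&(w[...,1]>200)&(w[...,1]<480)&(w[...,0]>380)
a2=cv2.morphologyEx(m.astype(np.uint8),cv2.MORPH_OPEN,np.ones((31,31),np.uint8));print("dock",m.sum(),a2.sum())
if a2.any():print(rect(maskfit(p,a2,30)))
img=p["pixels"].astype(int)
b=(img[...,0]-img[...,2]>60)&m;n,l,st,ce=cv2.connectedComponentsWithStats(b.astype(np.uint8))
for i in range(1,n):
    if 2<st[i,4]<40: print("brass",ce[i].round(1),st[i,4],ray(p,ce[i],30).round(1))
m=(w[...,2]>40)&(w[...,2]<60)&(w[...,1]>300)&(w[...,1]<400)&(w[...,0]>350)&(w[...,0]<460)
print("button",m.sum(),np.nanmean(w[m],0),np.nanpercentile(w[m][:,2],[50,95]))
b=m&(img.min(-1)>170);print("white",b.sum(),w[b].mean(0))
p=r.snapshot("wrist");save(p,"w0.png");R,t,K=cam(p);print(K,-R.T@t,R.round(3))
```

```text
dock 5632 0
brass [127.  202.1] 20 [591.3 373.4  30. ]
brass [161.4 207.6] 29 [574.  274.7  30. ]
brass [120.1 236.9] 22 [492.2 391.6  30. ]
brass [154.8 242.5] 27 [474.9 292.6  30. ]
button 164 [402.97409706 352.0189393   46.9099085 ] [47.09506882 53.91712331]
white 74 [403.62998941 353.9285167   50.67350853]
[[268.6832117    0.         255.87865352]
 [  0.         268.6832117  195.8451475 ]
 [  0.           0.           1.        ]] [188.15830635 575.00443376 372.24739437] [[ 0.427  0.904 -0.001]
 [ 0.865 -0.408  0.291]
 [ 0.263 -0.125 -0.957]]
```

View pics/w0.png

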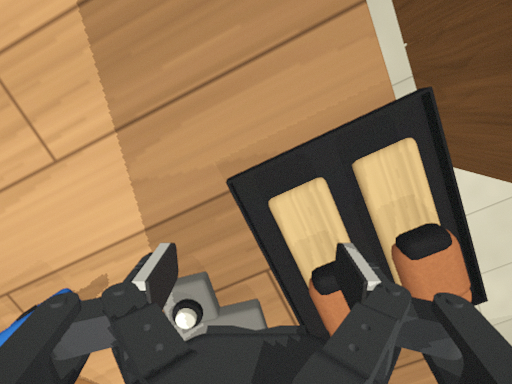

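```bash
python3 -m jog '[0,0,-0.1,0,0,-0.4408,0,0,-0.1,0,0,-0.4408,0,0,-0.1,0,0,-0.4408,0,0,-0.1,0,0,-0.4408]' 1 && python3 -m jog '[-0.124,-0.222,0,0,0,0,-0.124,-0.222,0,0,0,0,-0.124,-0.222,0,0,0,0,-0.124,-0.222,0,0,0,0,-0.124,-0.222,0,0,0,0,-0.124,-0.222,0,0,0,0]'
python3 - <<'E'
from h import *
p=r.snapshot("wrist");save(p,"w1.png");w=cloud(p)
m=(w[...,2]>22)&(w[...,2]<38)&(w[...,1]>200)&(w[...,1]<480)&(w[...,0]>380)
img=p["pixels"].astype(int)
b=(img[...,0]-img[...,2]>60)&m;n,l,st,ce=cv2.connectedComponentsWithStats(b.astype(np.uint8))
for i in range(1,n):
    if 2<st[i,4]<80: print("brass",ce[i].round(1),st[i,4],ray(p,ce[i],30).round(1))
m=(w[...,2]>40)&(w[...,2]<60)&(w[...,1]>300)&(w[...,1]<400)&(w[...,0]>350)&(w[...,0]<460)&(img.min(-1)>170)
print("button",m.sum(),np.nanmean(w[m],0))
E
```

```text
time: 1.95
tool_pos: [256.1, 542.8, 331.7]
tcp_rot: [180.0, 0.0, 180.0]
ft_force: [0.2, -0.1, -0.8]
finger_gap: 85.2
grip_force: 0.0
time: 2.7
tool_pos: [379.9, 320.4, 330.7]
tcp_rot: [-180.0, -0.1, 179.9]
ft_force: [0.1, -1.0, 0.0]
finger_gap: 85.2
grip_force: 0.0
brass [241.1 215.5] 59 [474.6 294.4  30. ]
brass [296.8 224.4] 57 [491.9 393.   30. ]
brass [208. 227.] 3 [496.4 235.1  30. ]
brass [207. 235.] 3 [511.9 232.4  30. ]
brass [206. 242.] 3 [525.8 229.9  30. ]
brass [232.9 264.9] 51 [573.  277.2  30. ]
brass [285.5 272.8] 46 [590.1 375.7  30. ]
button 248 [403.71468812 357.00095138  49.78375081]
```

View pics/w1.png

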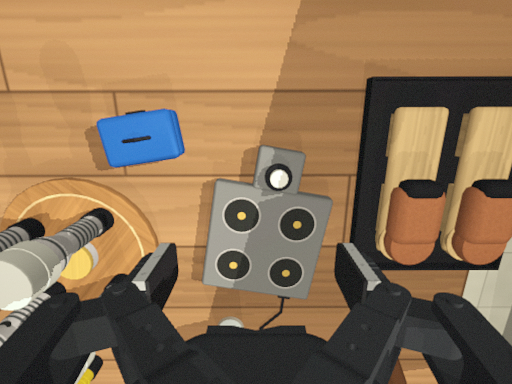

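```bash
python3 -m jog '[-0.1186,-0.4022,0,0,0,0,-0.1186,-0.4022,0,0,0,0,-0.1186,-0.4022,0,0,0,0,-0.1186,-0.4022,0,0,0,0,-0.1186,-0.4022,0,0,0,0,-0.1186,-0.4022,0,0,0,0,-0.1186,-0.4022,0,0,0,0,-0.1186,-0.4022,0,0,0,0]' && python3 -m jog '[0,0,0.05,0,0,0,0,0,0.06,0,0,0,0,0,0.06,0,0,0]'
python3 - <<'E'
from h import *
p=r.snapshot("wrist");save(p,"w2.png");print(r.sense()["tool_pos"])
for zl,zh in((214,240),(190,210)):
    for a,q in blobs(p,zl,zh,y=(-200,200),mina=100): print("blob",zl,a.sum(),q.mean(0).round(1),ell(p,a,np.median(q[:,2])))
p=r.snapshot("top")
for zl,zh in((214,232),(190,210)):
    for a,q in blobs(p,zl,zh,y=(-200,200)): print("top",zl,a.sum(),q.mean(0).round(1),ell(p,a,np.median(q[:,2])))
E
```

```text
time: 3.75
tool_pos: [499.2, -82.6, 330.3]
tcp_rot: [180.0, -0.1, 179.9]
ft_force: [-0.0, 0.8, -0.5]
finger_gap: 85.4
grip_force: 0.0
time: 4.12
tool_pos: [498.3, -80.0, 271.1]
tcp_rot: [180.0, -0.1, -179.9]
ft_force: [-0.0, 0.1, 0.6]
finger_gap: 85.3
grip_force: 0.0
[498.95710897 -80.46535124 272.47370534]
blob 214 5998 [478.   44.5 223.6] (array([479. ,  44.3]), array([62., 67.]))
blob 214 5246 [496.4 -79.3 223.9] (array([497.4, -79.3]), array([61.7, 63.8]))
blob 214 412 [631.9  59.5 223.9] (array([631.7,  59.2]), array([17.2, 30.8]))
blob 190 846 [468.6  23.5 200. ] (array([493.2,  73. ]), array([ 78.2, 122.6]))
blob 190 287 [470.8 -79.6 200.3] (array([817. , -72.7]), array([194.5, 699.2]))
blob 190 226 [581.   71.3 199.5] (array([581.8,  71.8]), array([ 9.5, 29.1]))
blob 190 1036 [610.1 -69.4 197.2] (array([609.5, -69.4]), array([28.9, 52.9]))
top 214 514 [610.4  63.1 224.7] (array([610.5,  63.1]), array([60.7, 62.3]))
top 214 527 [479.9  44.4 225. ] (array([479.9,  44.3]), array([60.8, 61.6]))
top 190 214 [633.9 -74.2 199.4] (array([633.6, -73.8]), array([33.3, 51.5]))
```

View pics/w2.png

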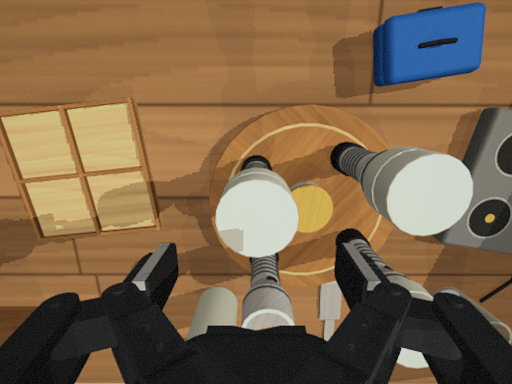

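```bash
python3 -m jog '[0.001,0,0.04,0,0,0,0.001,0,0.075,0,0,0,0.001,0,0.086,0,0,0,0.001,0,0.086,0,0,0,0.001,0,0.086,0,0,0]' && python3 -m jog '[0,0,0,0,0,0,0,0,0,0,0,0,0,0,0,0,0,0,0,0,0,0,0,0,0,0,0,0,0,0,0,0,0,0,0,0]' -1 25 && python3 -m jog '[0,0,-0.01,0,0,0,0,0,-0.03,0,0,0,0,0,-0.08,0,0,0,0,0,-0.1,0,0,0,0,0,-0.1,0,0,0]'
python3 - <<'E'
from h import *
p=r.snapshot("wrist");save(p,"w3.png")
p=r.snapshot("top")
for zl,zh in((214,232),(190,210)):
    for a,q in blobs(p,zl,zh,y=(-200,200)): print("top",zl,a.sum(),q.mean(0).round(1),ell(p,a,np.median(q[:,2])))
d=r.outline_of(p,"cap_tray")[0];print(rect(maskfit(p,d["region"],16)))
E
```

```text
time: 4.85
tool_pos: [498.9, -81.8, 187.6]
tcp_rot: [-179.9, 0.2, -180.0]
ft_force: [0.7, -0.8, 1.1]
finger_gap: 85.6
grip_force: 0.0
time: 5.6
tool_pos: [498.6, -81.8, 186.9]
tcp_rot: [-180.0, 0.2, 180.0]
ft_force: [-0.3, -0.2, 6.2]
finger_gap: 63.4
grip_force: 27.2
time: 6.22
tool_pos: [498.5, -81.8, 287.2]
tcp_rot: [-179.9, 0.2, 180.0]
ft_force: [0.3, -0.3, -1.6]
finger_gap: 63.3
grip_force: 27.8
top 214 515 [610.8  62.9 224.6] (array([610.8,  63. ]), array([61.2, 61.9]))
top 214 528 [480.1  44.6 224.8] (array([480.1,  44.7]), array([60.8, 61.9]))
top 190 202 [633.5 -74.8 199.4] (array([629.6, -72.8]), array([45.7, 47.6]))
(array([ 508.8, -346.4]), array([206.4, 208.5]), 5.6)
```

View pics/w3.png

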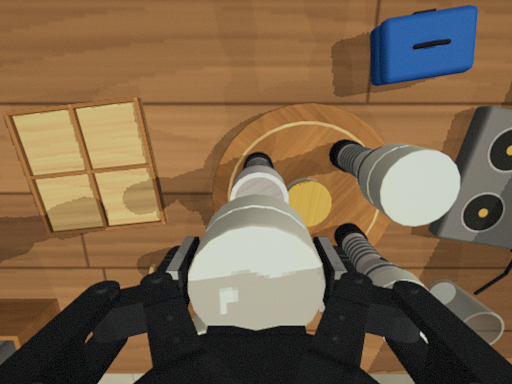

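```bash
python3 -m jog '[0.0423,-0.2211,0,0,0,0,0.0423,-0.2211,0,0,0,0,0.0423,-0.2211,0,0,0,0,0.0423,-0.2211,0,0,0,0,0.0423,-0.2211,0.06,0,0,0,0.0423,-0.2211,0.12,0,0,0,0.0423,-0.2211,0.16,0,0,0,0.0423,-0.2211,0.16,0,0,0]'
python3 - <<'E'
from h import *
p=r.snapshot("wrist");save(p,"w4.png");w=cloud(p)
for d in r.outline_of(p,"cap_tray")[:1]: print(d["score"],d["bbox"],rect(maskfit(p,d["region"],16)))
p=r.snapshot("top")
d=r.outline_of(p,"cap_tray")[0];print(d["score"],d["bbox"],rect(maskfit(p,d["region"],16)))
print(r.sense()["tool_pos"])
E
```

```text
time: 7.38
tool_pos: [451.6, -299.8, 119.4]
tcp_rot: [179.6, -0.5, 180.0]
ft_force: [-0.6, -0.3, 0.2]
finger_gap: 63.6
grip_force: 28.0
0.73 [85.3, 140.9, 316.8, 342.9] (array([ 473.1, -348.3]), array([132.1, 203.4]), 6.5)
0.93 [340.9, 187.7, 410.5, 267.1] (array([ 512.7, -345.1]), array([195.5, 203.8]), 5.9)
[ 456.50332764 -303.56889315  127.69512238]
```

View pics/w4.png

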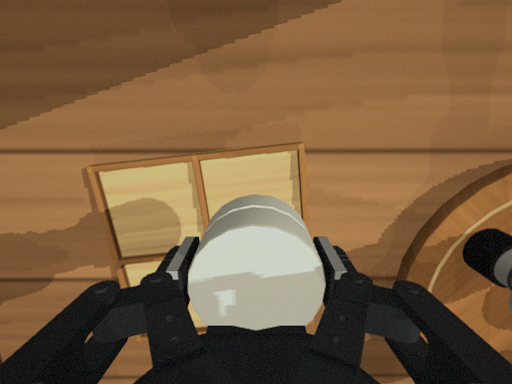

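Run:
```python
from h import *
p=r.snapshot("wrist")
for uv in((90,166),(303,143),(194,155)): print(ray(p,uv,16).round(1))
p=r.snapshot("top");print(r.sense()["tool_pos"])
for uv in((341,198),(410,190),(418,258),(349,264)):print(ray(p,uv,16).round(1))
w=cloud(p);m=((w[...,2]>-3)&(w[...,2]<25)).astype(np.uint8)
```

```text
[ 429.  -461.3   16. ]
[ 407.4 -259.7   16. ]
[ 418.5 -361.5   16. ]
[ 456.59523485 -303.63743629  127.81729484]
[ 594.8 -240.7   16. ]
[ 614.8 -440.1   16. ]
[ 420.  -453.1   16. ]
[ 406. -257.   16.]
```

```bash
python3 -m jog '[0,0.0005,0.05,0,0,0,0,0.0005,0.09,0,0,0,0,0.0005,0.105,0,0,0,0,0.0005,0.111,0,0,0,0,0.0005,0.112,0,0,0,0,0.0005,0.112,0,0,0,0,0.0005,0.112,0,0,0]' && python3 -m jog '[0,0,0,0,0,0,0,0,0,0,0,0,0,0,0,0,0,0,0,0,0,0,0,0,0,0,0,0,0,0]' 1 && python3 -m jog '[0,0,-0.02,0,0,0,0,0,-0.06,0,0,0,0,0,-0.12,0,0,0,0,0,-0.18,0,0,0,0,0,-0.24,0,0,0,0,0,-0.28,0,0,0,0,0,-0.28,0,0,0]' && python3 -m jog '[-0.0,0.12,0,0,0,0,0,0.12,0,0,0,0,0,0.12,0,0,0,0,0,0.12,0,0,0,0]'
python3 - <<'E'
from h import *
for n in("top","wrist"):
    p=r.snapshot(n)
    for a,q in blobs(p,46,62,y=(-450,-200)): print(n,a.sum(),q.mean(0).round(1),ell(p,a,np.median(q[:,2])))
    d=r.outline_of(p,"cap_tray")[0];print(d["score"],d["bbox"],rect(maskfit(p,d["region"],16)))
    for zl,zh in((214,232),(190,210)):
        for a,q in blobs(p,zl,zh,y=(-200,200)): print("s",zl,a.sum(),q.mean(0).round(1),ell(p,a,np.median(q[:,2])))
save(p,"w5.png")
E
```

```text
time: 8.55
tool_pos: [456.3, -303.0, 14.8]
tcp_rot: [-179.9, 0.1, -180.0]
ft_force: [0.3, 1.1, 4.2]
finger_gap: 63.0
grip_force: 28.2
time: 9.18
tool_pos: [455.2, -302.1, 13.2]
tcp_rot: [180.0, -0.0, -180.0]
ft_force: [-1.2, -0.5, -0.2]
finger_gap: 85.6
grip_force: 0.0
time: 10.05
tool_pos: [456.9, -303.4, 298.2]
tcp_rot: [-179.7, 0.4, -180.0]
ft_force: [-0.1, 0.3, -1.5]
finger_gap: 85.5
grip_force: 0.0
time: 10.55
tool_pos: [455.0, -182.1, 292.3]
tcp_rot: [180.0, -0.1, -180.0]
ft_force: [0.2, -0.2, -0.6]
finger_gap: 85.2
grip_force: 0.0
0.92 [340.0, 187.9, 420.3, 261.4] (array([ 558.3, -360.4]), array([111.1, 166.9]), 5.6)
s 214 518 [610.6  62.9 224.6] (array([610.7,  62.9]), array([61.4, 62. ]))
s 214 532 [480.   44.7 224.8] (array([480.1,  44.7]), array([60.8, 61.9]))
s 190 355 [625.3 -70.7 199.2] (array([625.4, -70.7]), array([51.4, 52.5]))
s 190 362 [498.3 -81.7 199.4] (array([498.4, -81.7]), array([51. , 51.9]))
wrist 1506 [ 455.2 -301.9   52. ] (array([ 455.7, -301.9]), array([61.8, 62.8]))
0.77 [80.7, 127.7, 230.0, 255.8] (array([ 509.5, -342.3]), array([203.5, 204.9]), 6.3)
s 214 1664 [480.8  25.5 222.1] (array([481.7,  24.6]), array([28.7, 66.5]))
s 214 211 [583.2  60.7 220.5] (array([582.7,  59.9]), array([12.5, 29.4]))
s 190 1166 [470.1  23.6 200. ] (array([476.4,  33.9]), array([49.2, 57.5]))
s 190 1766 [491.1 -78.2 197.9] (array([492.5, -79.3]), array([43.1, 58.5]))
s 190 304 [581.2  65.9 200.2] (array([581.7,  66.1]), array([13.6, 37.2]))
```

View pics/w5.png

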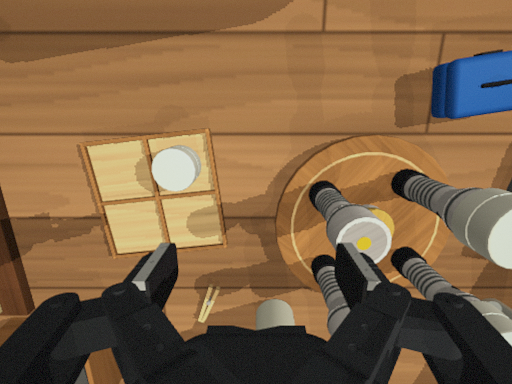

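```bash
python3 -m jog '[-0.0238,0.227,0,0,0,0,-0.0238,0.227,0,0,0,0,-0.0238,0.227,0,0,0,0,-0.0238,0.227,0,0,0,0,-0.0238,0.227,0,0,0,0,-0.0238,0.227,0.05,0,0,0,-0.0238,0.227,0.05,0,0,0]' && python3 -c "
from h import *
print(r.sense()['tool_pos'])
p=r.snapshot('top')
for zl,zh in((214,232),(190,210)):
    for a,q in blobs(p,zl,zh,y=(-200,200)): print('s',zl,a.sum(),q.mean(0).round(1),ell(p,a,np.median(q[:,2])))
for a,q in blobs(p,46,62,y=(-450,-200)): print('cap',a.sum(),ell(p,a,54))
d=r.outline_of(p,'cap_tray')[0];print(d['score'],d['bbox'],rect(maskfit(p,d['region'],16)))
save(p,'t6.png')
p=r.snapshot('wrist')
for a,q in blobs(p,214,232,y=(-200,200)): print('w',a.sum(),q.mean(0).round(1),ell(p,a,226))
print(r.sense()['tool_pos'])
"
```

```text
time: 11.62
tool_pos: [476.6, 43.6, 239.1]
tcp_rot: [-180.0, -0.5, 179.9]
ft_force: [-0.3, 0.0, -1.8]
finger_gap: 85.1
grip_force: 0.0
[476.55186368  43.61897015 239.14345205]
s 214 515 [610.7  63.  224.7] (array([610.8,  62.9]), array([61.5, 61.9]))
s 190 354 [625.4 -70.6 199.2] (array([625.5, -70.7]), array([51.4, 52.5]))
s 190 365 [498.4 -81.7 199.3] (array([498.4, -81.6]), array([51. , 52.4]))
cap 411 (array([ 456.5, -304.6]), array([60.3, 61.5]))
0.91 [342.0, 188.3, 417.2, 265.6] (array([ 511.8, -347.3]), array([202.8, 204.6]), 5.4)
w 6829 [477.6  47.7 223.9] (array([477.9,  47.6]), array([60.9, 63.5]))
[479.79362333  43.89063579 244.9980518 ]
```

```bash
python3 -m jog '[0,0.001,0.03,0,0,0,0,0.001,0.055,0,0,0,0,0.001,0.058,0,0,0,0,0.001,0.058,0,0,0]' && python3 -m jog '[0,0,0,0,0,0,0,0,0,0,0,0,0,0,0,0,0,0,0,0,0,0,0,0,0,0,0,0,0,0,0,0,0,0,0,0]' -1 25 && python3 -m jog '[0,0,-0.01,0,0,0,0,0,-0.03,0,0,0,0,0,-0.08,0,0,0,0,0,-0.12,0,0,0,0,0,-0.12,0,0,0]' && python3 -c "
from h import *
print(r.sense()['tool_pos'])
p=r.snapshot('top')
for zl,zh in((214,232),(190,210)):
    for a,q in blobs(p,zl,zh,y=(-200,200)): print('s',zl,a.sum(),q.mean(0).round(1),ell(p,a,np.median(q[:,2])))
for a,q in blobs(p,46,62,y=(-450,-200)): print('cap',a.sum(),ell(p,a,54))
d=r.outline_of(p,'cap_tray')[0];print(d['score'],d['bbox'],rect(maskfit(p,d['region'],16)))
p=r.snapshot('wrist')
z=p['range_z'];print(np.median(z[200:300,200:300]))
"
```

```text
time: 12.28
tool_pos: [480.1, 45.6, 187.2]
tcp_rot: [-180.0, 0.1, 180.0]
ft_force: [0.0, 0.4, 0.5]
finger_gap: 85.4
grip_force: 0.0
time: 13.02
tool_pos: [480.2, 45.9, 187.3]
tcp_rot: [180.0, 0.2, -180.0]
ft_force: [-1.4, 0.4, 7.6]
finger_gap: 63.4
grip_force: 27.0
time: 13.65
tool_pos: [481.0, 45.8, 310.4]
tcp_rot: [-180.0, 0.5, -180.0]
ft_force: [0.3, -0.4, -1.0]
finger_gap: 63.7
grip_force: 27.9
[480.98534009  45.83956314 310.39887017]
s 214 515 [610.3  63.3 224.5] (array([610.4,  63.4]), array([61.2, 62.2]))
s 190 357 [625.7 -70.3 199.1] (array([625.7, -70.3]), array([51.4, 52.7]))
s 190 364 [498.5 -81.9 199.1] (array([498.6, -81.9]), array([50.9, 52.2]))
cap 412 (array([ 456.3, -304.5]), array([60.6, 61.9]))
0.56 [101.9, 154.4, 184.1, 284.3] (array([506.1, 339.3]), array([214.8, 299.6]), 83.2)
119.32709
```

```bash
python3 -m jog '[0.0135,-0.4453,0,0,0,0,0.0135,-0.4453,0,0,0,0,0.0135,-0.4453,0,0,0,0,0.0135,-0.4453,0,0,0,0,0.0135,-0.4453,0,0,0,0,0.0135,-0.4453,0,0,0,0,0.0135,-0.4453,0,0,0,0,0.0135,-0.4453,0,0,0,0]' && python3 -m jog '[0,0,0.06,0,0,0,0,0,0.12,0,0,0,0,0,0.17,0,0,0,0,0,0.18,0,0,0,0,0,0.18,0,0,0]' && python3 -c "
from h import *
p=r.snapshot('top')
for a,q in blobs(p,46,62,y=(-450,-200)): print('cap',a.sum(),ell(p,a,54))
for d in r.outline_of(p,'cap_tray')[:2]:print(d['score'],d['bbox'],rect(maskfit(p,d['region'],16)))
p=r.snapshot('wrist');save(p,'w7.png')
for d in r.outline_of(p,'cap_tray')[:2]:print(d['score'],d['bbox'],rect(maskfit(p,d['region'],16)))
for a,q in blobs(p,40,60,y=(-350,-200)): print('w',a.sum(),q.mean(0).round(1),ell(p,a,54))
print(r.sense()['tool_pos'])
"
```

```text
time: 14.8
tool_pos: [463.5, -402.5, 301.7]
tcp_rot: [179.8, -0.2, 179.8]
ft_force: [1.3, 1.3, -1.1]
finger_gap: 63.7
grip_force: 28.0
time: 15.42
tool_pos: [465.7, -398.8, 125.5]
tcp_rot: [180.0, -0.0, -180.0]
ft_force: [0.1, -0.3, 0.4]
finger_gap: 63.3
grip_force: 28.0
cap 410 (array([ 456.5, -304.8]), array([60.5, 61.5]))
0.62 [340.3, 186.6, 413.8, 268.5] (array([ 509.8, -346.4]), array([205.3, 208.1]), 5.5)
0.67 [200.7, 121.3, 416.3, 311.8] (array([ 495.5, -346.9]), array([175.3, 199.8]), 6.1)
w 4484 [ 454.5 -304.9   51.6] (array([ 454.7, -305.9]), array([61.4, 65.5]))
[ 467.00241506 -400.67612482  128.46235529]
```

```bash
python3 -m jog '[0,0.001,0.05,0,0,0,0,0.001,0.09,0,0,0,0,0.001,0.105,0,0,0,0,0.001,0.111,0,0,0,0,0.001,0.112,0,0,0,0,0.001,0.112,0,0,0,0,0.001,0.112,0,0,0]' && python3 -m jog '[0,0,0,0,0,0,0,0,0,0,0,0,0,0,0,0,0,0,0,0,0,0,0,0,0,0,0,0,0,0]' 1 && python3 -m jog '[0,0,-0.02,0,0,0,0,0,-0.06,0,0,0,0,0,-0.12,0,0,0,0,0,-0.18,0,0,0,0,0,-0.24,0,0,0,0,0,-0.28,0,0,0,0,0,-0.28,0,0,0]' && python3 -m jog '[-0.1433,0.463,0,0,0,0,-0.1433,0.463,0,0,0,0,-0.1433,0.463,0,0,0,0,-0.1433,0.463,0,0,0,0,-0.1433,0.463,0,0,0,0,-0.1433,0.463,0,0,0,0,-0.1433,0.463,0,0,0,0,-0.1433,0.463,0,0,0,0]' && python3 -m jog '[0,0,0.05,0,0,0,0,0,0.05,0,0,0,0,0,0.05,0,0,0]' && python3 -c "
from h import *
p=r.snapshot('top')
for a,q in blobs(p,46,62,y=(-450,-200)): print('cap',a.sum(),ell(p,a,54))
for d in r.outline_of(p,'cap_tray')[:1]:print(d['score'],d['bbox'],rect(maskfit(p,d['region'],16)))
p=r.snapshot('wrist')
for a,q in blobs(p,214,232,y=(-200,200)): print('w',a.sum(),q.mean(0).round(1),ell(p,a,226))
print(r.sense()['tool_pos'])
"
```

```text
time: 16.5
tool_pos: [466.9, -399.8, 15.4]
tcp_rot: [-179.8, 0.2, -180.0]
ft_force: [0.5, -0.8, 7.2]
finger_gap: 63.3
grip_force: 28.6
time: 17.12
tool_pos: [465.5, -398.4, 13.2]
tcp_rot: [180.0, -0.0, 180.0]
ft_force: [-0.6, -0.5, -0.2]
finger_gap: 85.2
grip_force: 0.0
time: 18.0
tool_pos: [467.1, -399.9, 300.6]
tcp_rot: [-179.6, 0.4, -180.0]
ft_force: [-0.2, 0.6, -0.8]
finger_gap: 85.2
grip_force: 0.0
time: 19.0
tool_pos: [608.6, 67.2, 292.9]
tcp_rot: [180.0, -0.1, -179.9]
ft_force: [0.4, -0.5, 0.3]
finger_gap: 85.3
grip_force: 0.0
time: 19.38
tool_pos: [608.7, 64.0, 244.3]
tcp_rot: [-180.0, -0.0, 180.0]
ft_force: [-0.0, -0.0, -0.5]
finger_gap: 85.4
grip_force: 0.0
cap 415 (array([ 466.9, -401.1]), array([60.9, 61.7]))
cap 410 (array([ 456.4, -304.8]), array([60.6, 61.3]))
0.93 [341.4, 187.2, 416.6, 268.6] (array([ 509.8, -346.7]), array([203.4, 204.4]), 6.0)
w 6669 [608.5  66.4 223.9] (array([608.8,  66.4]), array([60.9, 63.6]))
[609.88494147  63.84774861 245.87918752]
```

```bash
python3 -m jog '[-0.0005,0,0.03,0,0,0,-0.0005,0,0.055,0,0,0,-0.0005,0,0.059,0,0,0,-0.0005,0,0.059,0,0,0]' && python3 -m jog '[0,0,0,0,0,0,0,0,0,0,0,0,0,0,0,0,0,0,0,0,0,0,0,0,0,0,0,0,0,0,0,0,0,0,0,0]' -1 25 && python3 -m jog '[0,0,-0.01,0,0,0,0,0,-0.03,0,0,0,0,0,-0.08,0,0,0,0,0,-0.12,0,0,0,0,0,-0.12,0,0,0]' && python3 -c "
from h import *
print(r.sense()['tool_pos'])
p=r.snapshot('top')
for zl,zh in((190,210),):
    for a,q in blobs(p,zl,zh,y=(-200,200)): print('s',zl,a.sum(),q.mean(0).round(1),ell(p,a,np.median(q[:,2])))
for a,q in blobs(p,46,62,y=(-450,-200)): print('cap',a.sum(),ell(p,a,54))
d=r.outline_of(p,'cap_tray')[0];print(d['score'],d['bbox'],rect(maskfit(p,d['region'],16)))
print(r.sense()['tool_pos'])
"
```

```text
time: 20.02
tool_pos: [610.0, 64.3, 185.7]
tcp_rot: [180.0, 0.1, 180.0]
ft_force: [1.0, -0.5, 0.6]
finger_gap: 85.4
grip_force: 0.0
time: 20.78
tool_pos: [610.5, 64.6, 186.4]
tcp_rot: [-180.0, 0.2, -180.0]
ft_force: [-0.1, 0.2, 6.7]
finger_gap: 63.7
grip_force: 27.7
time: 21.4
tool_pos: [611.5, 64.6, 311.1]
tcp_rot: [180.0, 0.5, -180.0]
ft_force: [0.1, -0.7, 1.0]
finger_gap: 63.6
grip_force: 27.7
[611.48164004  64.61978985 311.07321015]
s 190 357 [626.5 -69.6 199.2] (array([626.5, -69.7]), array([51.8, 52.3]))
s 190 77 [591.4  62.1 198.9] (array([593.5,  62.8]), array([20.3, 39. ]))
s 190 361 [499.6 -82.7 199.4] (array([499.6, -82.7]), array([50.9, 52. ]))
s 190 212 [478.9  53.2 199.3] (array([479. ,  53.2]), array([30.2, 56.2]))
cap 418 (array([ 467. , -400.9]), array([60.9, 62.6]))
cap 413 (array([ 456.3, -304.8]), array([60.8, 61.3]))
0.77 [342.9, 188.0, 418.0, 268.9] (array([ 510.3, -345.2]), array([201.6, 205.9]), 6.2)
[609.67948592  64.55786127 305.55428229]
```

```bash
python3 -m jog '[0.056,-0.356,0,0,0,0,0.056,-0.356,0,0,0,0,0.056,-0.356,0,0,0,0,0.056,-0.356,0,0,0,0,0.056,-0.356,0,0,0,0,0.056,-0.356,0,0,0,0,0.056,-0.356,0,0,0,0]' && python3 -m jog '[0,0,0.06,0,0,0,0,0,0.12,0,0,0,0,0,0.17,0,0,0,0,0,0.178,0,0,0,0,0,0.178,0,0,0]' && python3 -c "
from h import *
p=r.snapshot('top')
for a,q in blobs(p,46,62,y=(-450,-200)): print('cap',a.sum(),ell(p,a,54))
for d in r.outline_of(p,'cap_tray')[:2]:print(d['score'],d['bbox'],rect(maskfit(p,d['region'],16)))
p=r.snapshot('wrist')
for d in r.outline_of(p,'cap_tray')[:2]:print(d['score'],d['bbox'],rect(maskfit(p,d['region'],16)))
for a,q in blobs(p,40,60,y=(-450,-200)): print('w',a.sum(),q.mean(0).round(1),ell(p,a,54))
print(r.sense()['tool_pos'])
"
```

```text
time: 22.38
tool_pos: [551.4, -294.5, 301.9]
tcp_rot: [179.9, -0.2, 179.7]
ft_force: [0.5, 0.4, -0.3]
finger_gap: 63.6
grip_force: 27.8
time: 23.0
tool_pos: [553.6, -290.8, 126.8]
tcp_rot: [180.0, -0.0, -180.0]
ft_force: [0.4, -0.5, -0.7]
finger_gap: 63.2
grip_force: 27.9
cap 182 (array([ 474.3, -387.1]), array([28.7, 61.7]))
cap 409 (array([ 456.4, -304.6]), array([60.4, 61.7]))
0.67 [127.0, 264.0, 137.2, 274.4] (array([402.6, 362.9]), array([28.7, 25.4]), 89.2)
0.66 [340.0, 193.7, 410.3, 266.7] (array([ 477. , -344.5]), array([117.9, 172.1]), 61.1)
0.64 [66.4, 13.1, 313.8, 252.5] (array([ 510.5, -344.2]), array([201.7, 201.7]), 6.0)
w 5898 [ 456.1 -302.5   52.2] (array([ 457.3, -302.4]), array([61.4, 61.5]))
w 5970 [ 466.4 -397.1   51.9] (array([ 467.5, -396.1]), array([61.4, 65.3]))
[ 555.06663754 -292.32731543  129.50626482]
```

```bash
python3 -m jog '[0.001,0.001,0.05,0,0,0,0.001,0.001,0.09,0,0,0,0.001,0.001,0.105,0,0,0,0.001,0.001,0.112,0,0,0,0.001,0.001,0.113,0,0,0,0.001,0.001,0.113,0,0,0,0.001,0.001,0.113,0,0,0]' && python3 -m jog '[0,0,0,0,0,0,0,0,0,0,0,0,0,0,0,0,0,0,0,0,0,0,0,0,0,0,0,0,0,0]' 1 && python3 -m jog '[0,0,-0.02,0,0,0,0,0,-0.06,0,0,0,0,0,-0.12,0,0,0,0,0,-0.18,0,0,0,0,0,-0.24,0,0,0,0,0,-0.25,0,0,0,0,0,-0.25,0,0,0]' && python3 -c "
from h import *
p=r.snapshot('top')
for zl,zh in((190,210),):
    for a,q in blobs(p,zl,zh,y=(-200,200)): print('s',zl,a.sum(),q.mean(0).round(1),ell(p,a,np.median(q[:,2])))
p=r.snapshot('wrist');save(p,'w8.png')
for d in r.outline_of(p,'cap_tray')[:1]:print(d['score'],d['bbox'],rect(maskfit(p,d['region'],16)))
for a,q in blobs(p,40,60,y=(-450,-200)): print('w',a.sum(),q.mean(0).round(1),ell(p,a,54))
print(r.sense()['tool_pos'])
"
```

```text
time: 24.08
tool_pos: [553.2, -291.0, 14.6]
tcp_rot: [-179.9, 0.1, -180.0]
ft_force: [-0.1, -0.1, -0.9]
finger_gap: 63.2
grip_force: 27.9
time: 24.7
tool_pos: [552.4, -290.4, 13.3]
tcp_rot: [180.0, -0.0, -180.0]
ft_force: [-0.4, -0.6, 0.5]
finger_gap: 85.7
grip_force: 0.0
time: 25.58
tool_pos: [552.9, -290.8, 265.5]
tcp_rot: [-179.9, 0.2, -180.0]
ft_force: [0.7, 0.0, -2.3]
finger_gap: 85.7
grip_force: 0.0
s 190 355 [626.9 -69.3 199.3] (array([626.9, -69.3]), array([51.6, 52.3]))
s 190 356 [609.3  64.1 199.1] (array([609.4,  64.1]), array([51.2, 52.5]))
s 190 363 [499.7 -82.7 199.3] (array([499.7, -82.7]), array([50.8, 52.1]))
s 190 369 [479.2  43.3 199.2] (array([479.2,  43.3]), array([51.4, 52.3]))
0.96 [131.4, 50.1, 297.3, 211.4] (array([ 510.4, -344.6]), array([202.9, 203.1]), 6.2)
w 2173 [ 456.1 -302.8   52.1] (array([ 456.8, -302.8]), array([61.3, 61.6]))
w 2197 [ 466.4 -398.1   52. ] (array([ 467.1, -397.5]), array([61.5, 63.9]))
w 1740 [ 552.2 -291.    51.9] (array([ 552.4, -290.9]), array([61.4, 62.6]))
[ 551.46658804 -289.86851948  261.0457862 ]
```

```bash
python3 -m jog '[-0.0575,0.3545,0,0,0,0,-0.0575,0.3545,0,0,0,0,-0.0575,0.3545,0,0,0,0,-0.0575,0.3545,0,0,0,0,-0.0575,0.3545,0,0,0,0,-0.0575,0.3545,0,0,0,0,-0.0575,0.3545,0,0,0,0,-0.0575,0.3545,0,0,0,0]' && python3 -c "
from h import *
p=r.snapshot('wrist')
for a,q in blobs(p,190,210,y=(-200,200)): print('w',a.sum(),q.mean(0).round(1),ell(p,a,200))
print(r.sense()['tool_pos'])
"
```

```text
time: 26.72
tool_pos: [609.1, 63.8, 261.5]
tcp_rot: [-180.0, -0.2, -180.0]
ft_force: [0.2, -0.5, -0.1]
finger_gap: 85.5
grip_force: 0.0
w 4978 [482.4  46.6 198.5] (array([483.3,  46.7]), array([46.4, 54.1]))
w 5576 [499.8 -77.6 198.3] (array([500.9, -76.4]), array([52.4, 57.1]))
w 3309 [608.7  67.1 198.3] (array([608.8,  67.1]), array([52. , 53.9]))
w 3310 [625.1 -64.6 198.1] (array([625.1, -63.5]), array([52.3, 57.4]))
[609.30653246  63.14259658 261.96243665]
```

```bash
python3 -m jog '[0,0.001,0.05,0,0,0,0,0.001,0.09,0,0,0,0,0.001,0.105,0,0,0,0,0.001,0.107,0,0,0,0,0.001,0.107,0,0,0]' && python3 -m jog '[0,0,0,0,0,0,0,0,0,0,0,0,0,0,0,0,0,0,0,0,0,0,0,0,0,0,0,0,0,0,0,0,0,0,0,0]' -1 60 && python3 -m jog '[0,0,-0.01,0,0,0,0,0,-0.03,0,0,0,0,0,-0.07,0,0,0,0,0,-0.08,0,0,0,0,0,-0.08,0,0,0]' && python3 -c "
from h import *
p=r.snapshot('top')
for zl,zh in((190,210),):
    for a,q in blobs(p,zl,zh,y=(-200,200)): print('s',zl,a.sum(),q.mean(0).round(1),ell(p,a,np.median(q[:,2])))
p=r.snapshot('wrist');save(p,'w9.png')
print(r.sense()['tool_pos'])
"
```

```text
time: 27.4
tool_pos: [611.0, 64.6, 158.3]
tcp_rot: [180.0, 0.2, 180.0]
ft_force: [0.3, 0.9, -0.5]
finger_gap: 85.4
grip_force: 0.0
time: 28.15
tool_pos: [611.0, 65.3, 158.0]
tcp_rot: [180.0, 0.2, -180.0]
ft_force: [0.3, -1.2, 5.7]
finger_gap: 52.7
grip_force: 62.6
time: 28.78
tool_pos: [610.4, 65.1, 237.3]
tcp_rot: [180.0, 0.1, -180.0]
ft_force: [0.4, -0.3, -3.8]
finger_gap: 52.9
grip_force: 63.4
s 190 354 [626.  -70.2 199.2] (array([626.1, -70.2]), array([50.6, 52.9]))
s 190 364 [499.2 -82.3 199.4] (array([499.2, -82.3]), array([51.2, 52.1]))
s 190 252 [479.5  51.  199.4] (array([479.6,  51.2]), array([34.7, 54.9]))
[609.14578672  65.03973228 234.6387191 ]
```

View pics/w9.png

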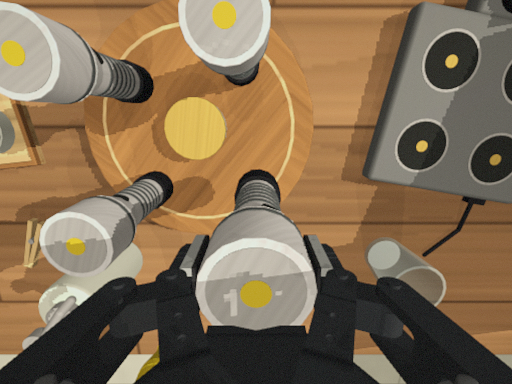

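```bash
python3 -m jog '[0.0175,0.3095,0,0,0,0,0.0175,0.3095,0,0,0,0,0.0175,0.3095,0,0,0,0,0.0175,0.3095,0,0,0,0,0.0175,0.3095,0,0,0,0,0.0175,0.3095,0,0,0,0,0.0175,0.3095,0,0,0,0]' && python3 -m jog '[0,0,0.03,0,0,0,0,0,0.055,0,0,0,0,0,0.06,0,0,0,0,0,0.06,0,0,0]' && python3 -c "
from h import *
p=r.snapshot('wrist');save(p,'w10.png')
print(r.sense()['tool_pos'])
w=cloud(p);m=(w[...,2]>22)&(w[...,2]<38)&(w[...,1]>200)&(w[...,1]<480)&(w[...,0]>380)
img=p['pixels'].astype(int)
b=(img[...,0]-img[...,2]>60)&m;n,l,st,ce=cv2.connectedComponentsWithStats(b.astype(np.uint8))
for i in range(1,n):
    if 20<st[i,4]<300: print('brass',ce[i].round(1),st[i,4],ray(p,ce[i],30).round(1))
"
```

```text
time: 29.75
tool_pos: [591.5, 374.3, 233.9]
tcp_rot: [-179.9, -0.2, -179.9]
ft_force: [0.9, -0.3, -2.8]
finger_gap: 53.1
grip_force: 65.0
time: 30.25
tool_pos: [592.6, 373.4, 176.3]
tcp_rot: [-180.0, -0.0, 179.9]
ft_force: [0.8, -0.8, -1.9]
finger_gap: 52.8
grip_force: 65.1
[593.07423944 374.00268261 177.43897013]
brass [174.8  68.9] 203 [475.1 294.7  30. ]
brass [275.1  87.7] 189 [492.4 393.1  30. ]
brass [166.8 168.3] 153 [573.6 277.2  30. ]
```

View pics/w10.png

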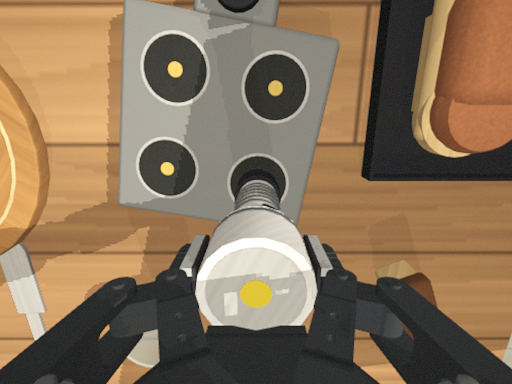

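```bash
python3 -m jog '[0.001,0.001,0.01,0,0,0,0.001,0.001,0.016,0,0,0,0.001,0.001,0.018,0,0,0,0.001,0.001,0.019,0,0,0,0.001,0.001,0.019,0,0,0]' && python3 -c "
from h import *
p=r.snapshot('wrist');save(p,'w11.png');im=cv2.imread('pics/w11.png')[110:260,150:370];cv2.imwrite('pics/w11c.png',cv2.resize(im,None,fx=3,fy=3))
print(r.sense()['tool_pos'],r.sense()['ft_force'])
"
```

```text
time: 30.92
tool_pos: [591.5, 375.5, 158.1]
tcp_rot: [180.0, 0.0, 180.0]
ft_force: [-2.2, -1.4, 3.5]
finger_gap: 52.9
grip_force: 65.5
[591.56943187 375.55779136 158.14030432] [-1.42223021 -2.13174567  4.69333664]
```

View pics/w11c.png

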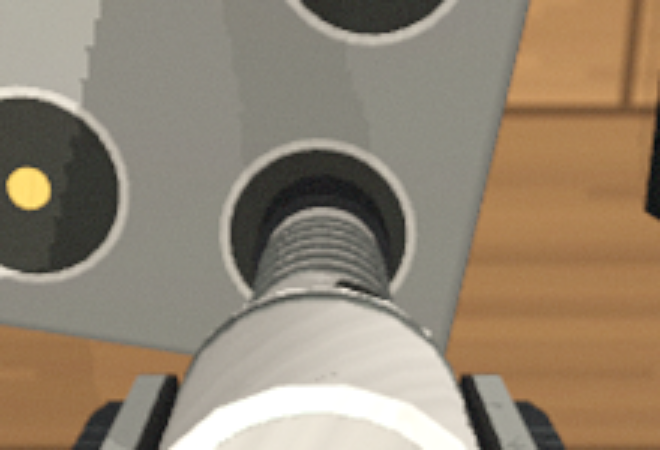

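```bash
python3 -m jog '[0,0,0,0,0,0,0,0,0,0,0,0,0,0,0,0,0,0,0,0,0,0,0,0,0,0,0,0,0,0]' 1 && python3 -m jog '[0,0,-0.02,0,0,0,0,0,-0.06,0,0,0,0,0,-0.1,0,0,0,0,0,-0.12,0,0,0,0,0,-0.12,0,0,0]' && python3 -m jog '[0.112,-0.332,0,0,0,0,0.112,-0.332,0,0,0,0,0.112,-0.332,0,0,0,0,0.112,-0.332,0,0,0,0,0.112,-0.332,0,0,0,0,0.112,-0.332,0,0,0,0,0.112,-0.332,0,0,0,0,0.112,-0.332,0,0,0,0]' && python3 -c "
from h import *
p=r.snapshot('top');save(p,'t12.png')
for a,q in blobs(p,190,210,y=(-200,450)): print('s',a.sum(),q.mean(0).round(1),ell(p,a,200))
img=p['pixels'].astype(int);w=cloud(p);m=(w[...,2]>22)&(w[...,2]<38)&(w[...,1]>200)&(w[...,1]<480)&(w[...,0]>380)
b=(img[...,0]-img[...,2]>60)&m;n,l,st,ce=cv2.connectedComponentsWithStats(b.astype(np.uint8))
for i in range(1,n):
    if 9<st[i,4]<300: print('brass',ce[i].round(1),st[i,4],ray(p,ce[i],30).round(1))
p=r.snapshot('wrist')
for a,q in blobs(p,190,210,y=(-200,450)): print('w',a.sum(),q.mean(0).round(1),ell(p,a,200))
print(r.sense()['tool_pos'])
"
```

```text
time: 31.6
tool_pos: [591.4, 375.6, 157.2]
tcp_rot: [180.0, 0.0, -180.0]
ft_force: [0.3, -0.2, 0.5]
finger_gap: 85.2
grip_force: 0.0
time: 32.22
tool_pos: [592.3, 376.1, 280.1]
tcp_rot: [179.9, 0.2, -180.0]
ft_force: [-0.1, -0.4, -0.5]
finger_gap: 85.6
grip_force: 0.0
time: 33.22
tool_pos: [479.0, 43.8, 275.9]
tcp_rot: [180.0, -0.1, 180.0]
ft_force: [-0.1, 0.4, 0.3]
finger_gap: 85.2
grip_force: 0.0
s 354 [626.2 -70.2 198.9] (array([626.1, -70.1]), array([50.9, 52.6]))
s 369 [590.8 373.2 198.7] (array([590.7, 372.9]), array([51.4, 54.2]))
s 363 [499.3 -82.3 199.3] (array([499.2, -82.2]), array([51.2, 52. ]))
brass [161.3 207.7] 26 [573.8 274.9  30. ]
brass [120. 237.] 21 [492.  391.8  30. ]
brass [154.8 242.5] 28 [474.9 292.7  30. ]
w 2926 [478.1  46.7 198.3] (array([478.2,  46.7]), array([51.9, 53.7]))
w 2901 [497.3 -77.7 198.1] (array([497.2, -76.8]), array([52.2, 56.8]))
[479.27696731  44.45980709 276.39024515]
```

```bash
python3 -m jog '[-0.0005,0,0.05,0,0,0,-0.0005,0,0.1,0,0,0,-0.0005,0,0.115,0,0,0,-0.0005,0,0.118,0,0,0,-0.0005,0,0.118,0,0,0]' && python3 -m jog '[0,0,0,0,0,0,0,0,0,0,0,0,0,0,0,0,0,0,0,0,0,0,0,0,0,0,0,0,0,0,0,0,0,0,0,0]' -1 60 && python3 -m jog '[0,0,-0.01,0,0,0,0,0,-0.03,0,0,0,0,0,-0.07,0,0,0,0,0,-0.08,0,0,0,0,0,-0.08,0,0,0]' && python3 -m jog '[-0.0127,0.3495,0,0,0,0,-0.0127,0.3495,0,0,0,0,-0.0127,0.3495,0,0,0,0,-0.0127,0.3495,0,0,0,0,-0.0127,0.3495,0,0,0,0,-0.0127,0.3495,0,0,0,0,-0.0127,0.3495,0,0,0,0,-0.0127,0.3495,0,0,0,0]' && python3 -m jog '[0,0,0.03,0,0,0,0,0,0.055,0,0,0,0,0,0.06,0,0,0,0,0,0.06,0,0,0]' && python3 -c "
from h import *
p=r.snapshot('top')
for a,q in blobs(p,190,210,y=(-200,450)): print('s',a.sum(),q.mean(0).round(1),ell(p,a,200))
p=r.snapshot('wrist');save(p,'w13.png')
print(r.sense()['tool_pos'])
"
```

```text
time: 33.95
tool_pos: [481.2, 43.8, 161.2]
tcp_rot: [-180.0, 0.2, -180.0]
ft_force: [-0.0, -0.3, -0.3]
finger_gap: 85.7
grip_force: 0.0
time: 34.7
tool_pos: [480.9, 43.6, 161.1]
tcp_rot: [180.0, 0.2, 180.0]
ft_force: [-2.0, 0.6, 4.8]
finger_gap: 53.0
grip_force: 62.3
time: 35.33
tool_pos: [480.2, 43.5, 239.6]
tcp_rot: [-180.0, 0.1, 180.0]
ft_force: [-0.5, 0.7, -3.8]
finger_gap: 53.0
grip_force: 63.5
time: 36.33
tool_pos: [491.9, 392.3, 237.1]
tcp_rot: [-179.9, -0.1, -180.0]
ft_force: [0.3, -0.7, -3.2]
finger_gap: 53.0
grip_force: 65.1
time: 36.83
tool_pos: [492.8, 392.2, 179.4]
tcp_rot: [-180.0, -0.0, 179.9]
ft_force: [0.5, 1.0, -2.8]
finger_gap: 52.7
grip_force: 65.1
s 355 [627. -69. 199.] (array([626.8, -68.9]), array([51.2, 52.3]))
s 369 [591.  373.3 198.5] (array([590.9, 372.8]), array([51.4, 54.3]))
s 361 [499.9 -83.  199.2] (array([499.9, -82.9]), array([50.8, 51.9]))
[493.40894142 393.04338563 180.90066602]
```

```bash
python3 -m jog '[0.0005,0.001,0.01,0,0,0,0.0005,0.001,0.016,0,0,0,0.0005,0.001,0.018,0,0,0,0.0005,0.001,0.019,0,0,0,0.0005,0.001,0.0195,0,0,0,0.0005,0.001,0.0195,0,0,0]' && python3 -m jog '[0,0,0,0,0,0,0,0,0,0,0,0,0,0,0,0,0,0,0,0,0,0,0,0,0,0,0,0,0,0]' 1 && python3 -m jog '[0,0,-0.02,0,0,0,0,0,-0.06,0,0,0,0,0,-0.1,0,0,0,0,0,-0.12,0,0,0,0,0,-0.12,0,0,0]' && python3 -m jog '[-0.134,-0.4625,0,0,0,0,-0.134,-0.4625,0,0,0,0,-0.134,-0.4625,0,0,0,0,-0.134,-0.4625,0,0,0,0,-0.134,-0.4625,0,0,0,0,-0.134,-0.4625,0,0,0,0,-0.134,-0.4625,0,0,0,0,-0.134,-0.4625,0,0,0,0]' && python3 -m jog '[0,0,0,0,0,0,0,0,0,0,0,0]' && python3 -c "
from h import *
p=r.snapshot('top');save(p,'t14.png')
for a,q in blobs(p,190,210,y=(-200,450)): print('s',a.sum(),q.mean(0).round(1),ell(p,a,200))
for d in r.outline_of(p,'cap_tray')[:1]:print(d['score'],d['bbox'],rect(maskfit(p,d['region'],16)))
print(r.sense()['tool_pos'])
"
```

```text
time: 37.67
tool_pos: [492.4, 394.1, 161.1]
tcp_rot: [180.0, 0.1, -180.0]
ft_force: [-2.6, -1.9, 6.6]
finger_gap: 52.7
grip_force: 65.6
time: 38.3
tool_pos: [492.1, 394.1, 159.7]
tcp_rot: [-180.0, -0.0, 180.0]
ft_force: [-0.1, -0.1, -0.7]
finger_gap: 85.1
grip_force: 0.0
time: 38.92
tool_pos: [493.0, 394.7, 282.3]
tcp_rot: [179.9, 0.2, -180.0]
ft_force: [0.8, 0.6, -1.0]
finger_gap: 85.2
grip_force: 0.0
time: 39.92
tool_pos: [625.4, -71.2, 277.0]
tcp_rot: [180.0, -0.2, 179.9]
ft_force: [0.2, 0.5, 1.3]
finger_gap: 85.3
grip_force: 0.0
time: 40.17
tool_pos: [625.3, -68.0, 277.8]
tcp_rot: [179.9, -0.2, 180.0]
ft_force: [0.1, 0.3, 0.4]
finger_gap: 85.4
grip_force: 0.0
s 143 [613.6 -65.3 198.8] (array([614.3, -65.9]), array([25.1, 53.8]))
s 366 [591.  373.5 198.6] (array([591., 373.]), array([51.5, 53.7]))
s 360 [499.9 -83.  199.3] (array([499.9, -82.9]), array([50.8, 51.9]))
s 379 [490.8 392.9 198.6] (array([490.8, 392.4]), array([51.3, 54.3]))
0.85 [339.7, 190.2, 419.6, 267.9] (array([ 510.2, -346.9]), array([201.9, 205.8]), 6.0)
[625.61502932 -67.13000717 278.86888029]
```

```bash
python3 -m jog '[-0.0015,-0.0018,0.05,0,0,0,-0.0015,-0.0018,0.1,0,0,0,-0.0015,-0.0018,0.117,0,0,0,-0.0015,-0.0018,0.12,0,0,0,-0.0015,-0.0018,0.12,0,0,0]' && python3 -m jog '[0,0,0,0,0,0,0,0,0,0,0,0,0,0,0,0,0,0,0,0,0,0,0,0,0,0,0,0,0,0,0,0,0,0,0,0]' -1 60 && python3 -m jog '[0,0,-0.01,0,0,0,0,0,-0.03,0,0,0,0,0,-0.07,0,0,0,0,0,-0.08,0,0,0,0,0,-0.08,0,0,0]' && python3 -m jog '[0.0523,0.345,0,0,0,0,0.0523,0.345,0,0,0,0,0.0523,0.345,0,0,0,0,0.0523,0.345,0,0,0,0,0.0523,0.345,0,0,0,0,0.0523,0.345,0,0,0,0,0.0523,0.345,0,0,0,0,0.0523,0.345,0,0,0,0]' && python3 -m jog '[0,0,0.03,0,0,0,0,0,0.055,0,0,0,0,0,0.06,0,0,0,0,0,0.06,0,0,0]' && python3 -c "
from h import *
p=r.snapshot('top')
for a,q in blobs(p,190,210,y=(-200,450)): print('s',a.sum(),q.mean(0).round(1),ell(p,a,200))
print(r.sense()['tool_pos'])
"
```

```text
time: 40.9
tool_pos: [628.8, -70.1, 162.2]
tcp_rot: [-180.0, 0.2, -180.0]
ft_force: [0.2, -0.5, 0.5]
finger_gap: 85.4
grip_force: 0.0
time: 41.65
tool_pos: [628.6, -70.4, 161.9]
tcp_rot: [-180.0, 0.2, 180.0]
ft_force: [-0.9, 0.8, 6.4]
finger_gap: 53.0
grip_force: 62.5
time: 42.28
tool_pos: [628.2, -70.4, 241.0]
tcp_rot: [-180.0, 0.1, 180.0]
ft_force: [0.3, 0.9, -2.7]
finger_gap: 53.1
grip_force: 63.4
time: 43.28
tool_pos: [574.6, 274.2, 237.9]
tcp_rot: [-179.9, -0.1, -180.0]
ft_force: [-0.3, 0.0, -3.0]
finger_gap: 53.0
grip_force: 64.5
time: 43.78
tool_pos: [575.5, 273.8, 179.8]
tcp_rot: [-180.0, -0.0, 179.9]
ft_force: [0.7, 0.9, -2.4]
finger_gap: 52.5
grip_force: 64.5
s 364 [499.2 -82.3 199.2] (array([499.2, -82.2]), array([51.2, 52. ]))
s 133 [495.3 378.3 198.5] (array([495.3, 377.6]), array([20.3, 51.1]))
[575.92391249 274.25876576 180.76205397]
```

```bash
python3 -m jog '[0.0003,0.0026,0.008,0,0,0,0.0003,0.0026,0.014,0,0,0,0.0003,0.0026,0.0165,0,0,0,0.0003,0.0026,0.018,0,0,0,0.0003,0.0026,0.0185,0,0,0,0.0003,0.0026,0.0185,0,0,0]' && python3 -m jog '[0,0,0,0,0,0,0,0,0,0,0,0,0,0,0,0,0,0,0,0,0,0,0,0,0,0,0,0,0,0]' 1 && python3 -m jog '[0,0,-0.02,0,0,0,0,0,-0.06,0,0,0,0,0,-0.1,0,0,0,0,0,-0.12,0,0,0,0,0,-0.12,0,0,0]' && python3 -m jog '[0.075,-0.359,0,0,0,0,0.075,-0.359,0,0,0,0,0.075,-0.359,0,0,0,0,0.075,-0.359,0,0,0,0,0.075,-0.359,0,0,0,0,0.075,-0.359,0,0,0,0,0.075,-0.359,0,0,0,0,0.075,-0.359,0,0,0,0]' && python3 -m jog '[0,0,0,0,0,0,0,0,0,0,0,0]' && python3 -c "
from h import *
p=r.snapshot('top');save(p,'t15.png')
for a,q in blobs(p,190,210,y=(-200,450)): print('s',a.sum(),q.mean(0).round(1),ell(p,a,200))
for d in r.outline_of(p,'cap_tray')[:1]:print(d['score'],d['bbox'],rect(maskfit(p,d['region'],16)))
print(r.sense()['tool_pos'])
"
```

```text
time: 44.58
tool_pos: [575.2, 277.4, 162.0]
tcp_rot: [180.0, 0.0, 180.0]
ft_force: [-1.5, -0.9, 3.1]
finger_gap: 53.0
grip_force: 64.7
time: 45.2
tool_pos: [575.0, 277.4, 161.3]
tcp_rot: [-180.0, -0.0, -180.0]
ft_force: [-0.0, -0.2, 0.2]
finger_gap: 85.3
grip_force: 0.0
time: 45.82
tool_pos: [576.0, 277.8, 283.8]
tcp_rot: [179.9, 0.2, -180.0]
ft_force: [-0.2, -0.3, 0.1]
finger_gap: 85.4
grip_force: 0.0
time: 46.82
tool_pos: [499.4, -81.2, 279.7]
tcp_rot: [179.9, -0.1, 180.0]
ft_force: [0.1, 0.5, 1.1]
finger_gap: 85.8
grip_force: 0.0
time: 47.08
tool_pos: [500.2, -80.4, 281.0]
tcp_rot: [180.0, -0.0, -179.9]
ft_force: [-0.1, 0.6, -0.3]
finger_gap: 85.6
grip_force: 0.0
s 364 [591.1 373.6 198.6] (array([590.9, 373.2]), array([51.6, 53.3]))
s 362 [573.  277.2 199. ] (array([573. , 276.9]), array([51.1, 53.7]))
s 376 [491.  392.8 198.7] (array([491. , 392.5]), array([51.1, 54.2]))
0.72 [347.9, 184.3, 420.8, 268.6] (array([ 511.6, -347.1]), array([204.5, 207.5]), 6.2)
[500.16524766 -80.74696844 281.22242339]
```

```bash
python3 -m jog '[0,-0.0014,0.05,0,0,0,0,-0.0014,0.1,0,0,0,0,-0.0014,0.117,0,0,0,0,-0.0014,0.122,0,0,0,0,-0.0014,0.122,0,0,0]' && python3 -m jog '[0,0,0,0,0,0,0,0,0,0,0,0,0,0,0,0,0,0,0,0,0,0,0,0,0,0,0,0,0,0,0,0,0,0,0,0]' -1 60 && python3 -m jog '[0,0,-0.01,0,0,0,0,0,-0.03,0,0,0,0,0,-0.07,0,0,0,0,0,-0.08,0,0,0,0,0,-0.08,0,0,0]' && python3 -m jog '[0.0248,0.3765,0,0,0,0,0.0248,0.3765,0,0,0,0,0.0248,0.3765,0,0,0,0,0.0248,0.3765,0,0,0,0,0.0248,0.3765,0,0,0,0,0.0248,0.3765,0,0,0,0,0.0248,0.3765,0,0,0,0,0.0248,0.3765,0,0,0,0]' && python3 -m jog '[0,0,0.03,0,0,0,0,0,0.055,0,0,0,0,0,0.06,0,0,0,0,0,0.06,0,0,0,0,0,0.06,0,0,0]' && python3 -c "
from h import *
p=r.snapshot('wrist');save(p,'w16.png')
print(r.sense()['tool_pos'])
"
```

```text
time: 47.8
tool_pos: [501.1, -83.2, 161.0]
tcp_rot: [-180.0, 0.1, -180.0]
ft_force: [0.8, -0.8, -0.2]
finger_gap: 85.5
grip_force: 0.0
time: 48.55
tool_pos: [501.3, -83.2, 161.2]
tcp_rot: [-180.0, 0.2, -180.0]
ft_force: [-0.2, -0.0, 6.1]
finger_gap: 53.0
grip_force: 62.8
time: 49.18
tool_pos: [500.2, -83.1, 239.5]
tcp_rot: [-180.0, 0.1, 180.0]
ft_force: [0.1, 0.7, -3.7]
finger_gap: 52.5
grip_force: 63.4
time: 50.18
tool_pos: [474.2, 293.1, 237.1]
tcp_rot: [-179.9, -0.2, -179.9]
ft_force: [0.1, -0.6, -2.8]
finger_gap: 52.8
grip_force: 65.0
time: 50.8
tool_pos: [476.1, 293.4, 180.8]
tcp_rot: [179.9, 0.1, 180.0]
ft_force: [0.1, -0.8, -2.6]
finger_gap: 52.6
grip_force: 65.0
[476.05132683 293.55372323 180.81045849]
```

View pics/w16.png

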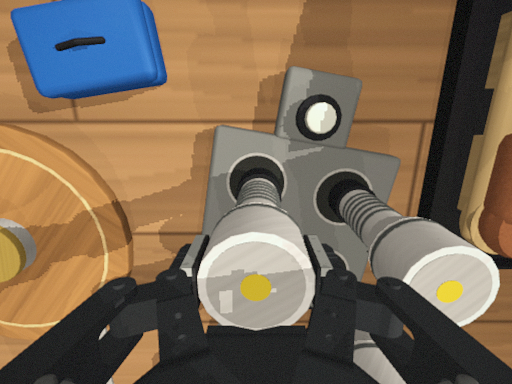

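```bash
python3 -m jog '[-0.001,0.0004,0.008,0,0,0,-0.001,0.0004,0.014,0,0,0,-0.001,0.0004,0.0175,0,0,0,-0.001,0.0004,0.019,0,0,0,-0.001,0.0004,0.0193,0,0,0,-0.001,0.0004,0.0193,0,0,0]' && python3 -m jog '[0,0,0,0,0,0,0,0,0,0,0,0,0,0,0,0,0,0,0,0,0,0,0,0,0,0,0,0,0,0]' 1 && python3 -m jog '[0,0,-0.02,0,0,0,0,0,-0.06,0,0,0,0,0,-0.1,0,0,0,0,0,-0.14,0,0,0,0,0,-0.14,0,0,0]' && python3 -m jog '[0.074,0.064,0,0,0,0,0.074,0.064,0,0,0,0,0.074,0.064,0,0,0,0,0.074,0.064,0,0,0,0]' -1 && python3 -m jog '[0,0,0,0,0,0,0,0,0,0,0,0]' && python3 -c "
from h import *
p=r.snapshot('top');save(p,'t17.png')
for a,q in blobs(p,190,210,y=(-200,450)): print('s',a.sum(),q.mean(0).round(1),ell(p,a,200))
for d in r.outline_of(p,'cap_tray')[:1]:print(d['score'],d['bbox'],rect(maskfit(p,d['region'],16)))
for a,q in blobs(p,46,62,y=(-450,-200)): print('cap',a.sum(),ell(p,a,54))
p=r.snapshot('wrist');save(p,'w17.png')
for a,q in blobs(p,190,210,y=(-200,450)): print('w',a.sum(),q.mean(0).round(1),ell(p,a,200))
w=cloud(p);img=p['pixels'].astype(int)
m=(w[...,2]>40)&(w[...,2]<60)&(w[...,1]>300)&(w[...,1]<400)&(w[...,0]>350)&(w[...,0]<460)&(img.min(-1)>170)
print('button',m.sum(),np.nanmean(w[m],0),np.percentile(w[m][:,2],95))
print(r.sense()['tool_pos'])
im=cv2.imread('pics/w17.png');cv2.imwrite('pics/w17b.png',cv2.resize(im,(800,600)))
"
```

```text
time: 51.6
tool_pos: [476.6, 293.9, 161.2]
tcp_rot: [180.0, 0.1, -180.0]
ft_force: [-1.1, -0.8, 6.5]
finger_gap: 53.0
grip_force: 65.7
time: 52.22
tool_pos: [476.2, 293.9, 159.9]
tcp_rot: [-180.0, -0.0, 180.0]
ft_force: [0.4, 0.2, 0.0]
finger_gap: 85.6
grip_force: 0.0
time: 52.85
tool_pos: [478.1, 294.8, 306.5]
tcp_rot: [179.8, 0.5, -180.0]
ft_force: [0.3, -0.0, 1.4]
finger_gap: 85.4
grip_force: 0.0
time: 53.35
tool_pos: [402.4, 357.6, 300.2]
tcp_rot: [-180.0, 0.0, -180.0]
ft_force: [0.2, -0.1, -0.3]
finger_gap: 12.1
grip_force: 0.0
time: 53.6
tool_pos: [402.8, 357.2, 299.9]
tcp_rot: [-180.0, -0.0, 179.9]
ft_force: [0.5, 0.4, -0.5]
finger_gap: -0.3
grip_force: 0.0
s 364 [590.9 373.5 198.8] (array([590.8, 373.2]), array([51.4, 53.5]))
s 363 [573.2 277.2 198.9] (array([573.2, 276.9]), array([51.2, 53.1]))
s 374 [491.  393.  198.9] (array([490.9, 392.6]), array([51.4, 53.6]))
s 375 [475.1 293.6 198.9] (array([475.2, 293.4]), array([51.8, 52.8]))
0.89 [341.6, 189.1, 420.9, 268.5] (array([ 510.3, -346.7]), array([201.9, 208.1]), 6.2)
cap 409 (array([ 553.7, -292.6]), array([61.4, 61.5]))
cap 415 (array([ 466.9, -401. ]), array([60.8, 62.5]))
cap 409 (array([ 456.4, -304.7]), array([60.5, 61.5]))
w 1570 [467.4 298.9 198. ] (array([467. , 299.1]), array([43.3, 55.4]))
w 613 [474.7 402.1 197.5] (array([473.7, 401.9]), array([24.8, 36.1]))
button 292 [403.78833439 357.08316115  49.97347782] 51.26804581862797
[402.5328269  357.51371242 299.91687037]
```

View pics/w17b.png

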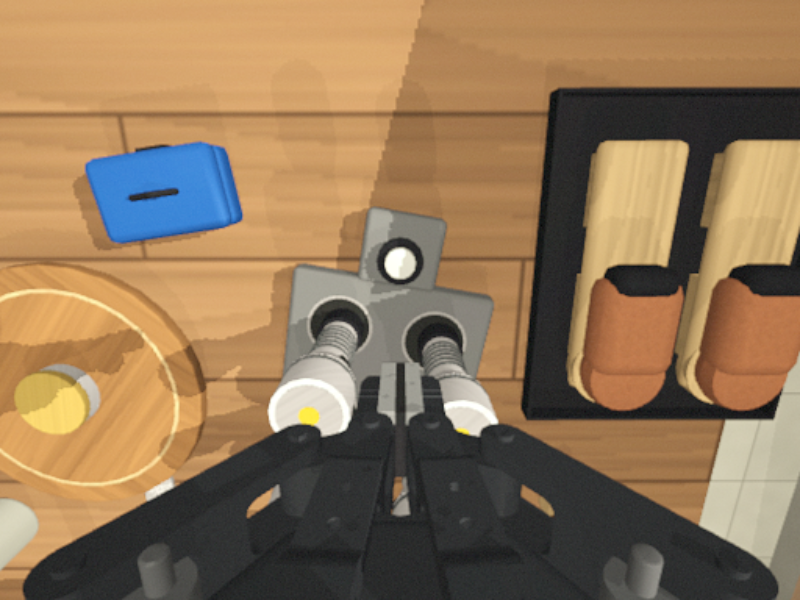

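```bash
python3 -m jog '[0.0035,0,0.05,0,0,0,0.0035,0,0.1,0,0,0,0.0035,0,0.15,0,0,0,0.0035,0,0.19,0,0,0,0.0035,0,0.22,0,0,0,0.0035,0,0.238,0,0,0,0.0035,0,0.238,0,0,0,0.0035,0,0.238,0,0,0]' && python3 -m jog '[0,0,0.006,0,0,0,0,0,0.01,0,0,0,0,0,0.012,0,0,0,0,0,0.012,0,0,0]' && python3 -m jog '[0,0,0.002,0,0,0,0,0,0.003,0,0,0,0,0,0.003,0,0,0]'
```

```text
time: 54.75
tool_pos: [399.6, 358.5, 63.5]
tcp_rot: [179.9, 0.1, 180.0]
ft_force: [0.5, 0.4, -0.3]
finger_gap: 0.1
grip_force: 0.0
time: 55.25
tool_pos: [398.9, 358.0, 50.2]
tcp_rot: [180.0, 0.0, -180.0]
ft_force: [-0.5, 0.6, 2.9]
finger_gap: 0.4
grip_force: 1.2
time: 55.62
tool_pos: [398.9, 358.0, 47.2]
tcp_rot: [180.0, 0.0, -180.0]
ft_force: [0.3, 0.6, 3.8]
finger_gap: -0.2
grip_force: 2.1
```

```bash
python3 -m jog '[0,0,0.001,0,0,0,0,0,0.002,0,0,0,0,0,0.002,0,0,0]' && python3 -m jog '[0,0,0.001,0,0,0,0,0,0.0015,0,0,0,0,0,0.0015,0,0,0]'
```

```text
time: 56.0
tool_pos: [398.9, 358.1, 45.9]
tcp_rot: [180.0, 0.0, -180.0]
ft_force: [-2.9, -3.0, 12.0]
finger_gap: -0.0
grip_force: 6.0
time: 56.38
tool_pos: [399.0, 358.2, 45.7]
tcp_rot: [180.0, 0.0, -180.0]
ft_force: [-8.5, -6.8, 24.3]
finger_gap: -0.3
grip_force: 12.1
```

```bash
python3 -m jog '[0,0,-0.01,0,0,0,0,0,-0.05,0,0,0,0,0,-0.1,0,0,0,0,0,-0.15,0,0,0,0,0,-0.2,0,0,0,0,0,-0.25,0,0,0,0,0,-0.25,0,0,0,0,0,-0.25,0,0,0]' && python3 -m jog '[0.02,-0.2,0,0,0,0,0.02,-0.2,0,0,0,0,0.02,-0.2,0,0,0,0,0.02,-0.2,0,0,0,0,0.02,-0.2,0,0,0,0]' && python3 -m jog '[0,0,0,0,0,0,0,0,0,0,0,0,0,0,0,0,0,0]' && python3 -c "
from h import *
p=r.snapshot('top');save(p,'t18.png')
for a,q in blobs(p,190,210,y=(-200,450)): print('s',a.sum(),q.mean(0).round(1),ell(p,a,200))
for d in r.outline_of(p,'cap_tray')[:1]:print(d['score'],d['bbox'],rect(maskfit(p,d['region'],16)))
for a,q in blobs(p,46,62,y=(-450,-200)): print('cap',a.sum(),ell(p,a,54))
p=r.snapshot('scene');save(p,'s18.png');im=cv2.imread('pics/s18.png')[110:310,90:410];cv2.imwrite('pics/s18c.png',cv2.resize(im,(800,500),interpolation=cv2.INTER_CUBIC))
"
```

```text
time: 57.38
tool_pos: [398.4, 357.6, 292.5]
tcp_rot: [-180.0, -0.1, 180.0]
ft_force: [0.7, -0.5, -0.4]
finger_gap: -0.0
grip_force: 0.0
time: 58.0
tool_pos: [378.3, 157.3, 292.2]
tcp_rot: [-180.0, -0.1, 179.9]
ft_force: [-0.1, -0.9, -1.0]
finger_gap: -0.1
grip_force: 0.0
time: 58.38
tool_pos: [378.6, 158.6, 293.3]
tcp_rot: [-180.0, -0.0, -179.9]
ft_force: [0.5, 0.4, 0.0]
finger_gap: 0.2
grip_force: 0.0
s 368 [590.8 373.5 198.6] (array([590.6, 373. ]), array([51.8, 53.8]))
s 364 [573.2 277.2 198.8] (array([573. , 276.9]), array([51.4, 53. ]))
s 375 [491.  392.9 198.8] (array([491. , 392.6]), array([51.3, 53.8]))
s 374 [475.4 293.7 198.8] (array([475.4, 293.4]), array([51.9, 52.5]))
0.59 [341.8, 186.4, 419.8, 267.5] (array([ 510. , -346.3]), array([202.3, 203.9]), 6.4)
cap 409 (array([ 553.4, -292.4]), array([61.2, 61.9]))
cap 408 (array([ 467.1, -401.2]), array([60.5, 61.9]))
cap 413 (array([ 456.2, -304.5]), array([60.6, 62.1]))
```

View pics/s18c.png

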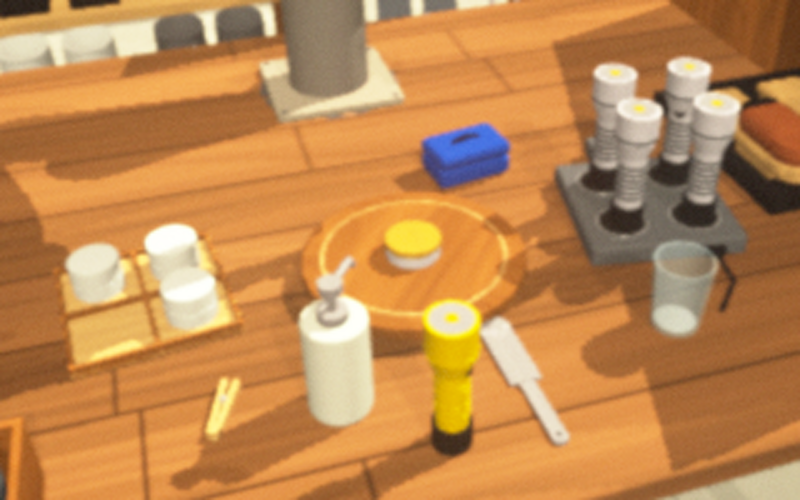

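The picture shows all four torches upright and bare on the dock at about (610–715, 60–220). The three caps sit in their own compartments at (95, 275), (172, 253) and (190, 300). The tin, the yellow torch and the bystanders have not moved.

```bash
python3 -c "
from bench import r
print(r.hand_in())"
```

```text
the job is handed in; nothing more can be done
None
```

The job is handed in at about 58 s: three caps are open side down in their own tray compartments, four bare torches stand on the dock within about 2 mm of their spot centres, and the start button was pressed to its stop after that.

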